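# Nest the dosing cups and show the set to the inspection camera

### The arm

A 6-joint arm with a two-finger parallel gripper is mounted at the origin on a cart in front of the work surface, level with it; the furniture and walls round the work are solid. World frame = base frame: x ahead of the robot, y to its left, z up, the work surface at z = 0. Lengths are in m, angles in degrees, forces in N, time in s.
With the tool pointing down it reaches from about 0.3 to 0.85 m from the base axis. Payload 5.4 kg.
Tool frame: the origin (TCP) lies between the finger pads; the fingertips stand 19 mm ahead of it and the grasp point (between the pads) is the TCP (robot.tip_extent is the distance from the TCP to the fingertips, in m); x points along the fingers, y is the direction in which the jaws open and shut, and the axes are right-handed (so a half turn about x gives the same grasp; the last joint's range is limited). The gripper opens to 85 mm and grips with 20 to 120 N. Pads are 22 mm wide; open, the fingers measure 114 mm over their backs; the gripper's body (76 mm by 85 mm) begins 54 mm behind the grasp point. The pads swing forward as they close: fully open they stand 13 mm farther back than shut.
Start: joints at [61.759, 9.076, 91.501, -0, 79.423, -12.038], TCP at [0.16, 0.552, 0.25] pointing down, gripper open.
Joint ranges: [-166.64, 166.64], [-54.1, 131.32], [10.49, 154.53], [-73.88, 253.88], [9.74, 151.15], [-171.62, 171.62]. Speed limits (degrees/s): [147.25, 147.25, 180, 180, 180, 180].

### API

Orientations are given as [roll, pitch, yaw] about the fixed x, y, z axes, in that order (R = Rz(yaw) Ry(pitch) Rx(roll)).
In Python, from rig import monitor, read_camera, camera_params, job, nets, robot gives the robot as it stands.
- The arm moves only by the tool drive_tool, never from a script. Its argument "series" is a list that holds one entry, the list of rows, each a list of 5 numbers: the opening, from -1 (shut) to 1 (fully open), then the shift along the tool's x, y, z normalised to -1 to 1, where 1 is 400 mm, then the turn about the tool's x normalised to -1 to 1, where 1 is 0.5 rad. A call has 1 to 10 rows; each row is the pose to reach, as a shift and turn from the pose commanded when the call began, along the tool's axes at that moment; what a row does not reach only later rows make up. A row lasts 1/10 s, in which the tool goes at most 50 mm and 8.59 degrees, less where a joint would pass 70% of its speed; a pose out of reach is approached as far as the arm can. A call with a number of a shift or a turn outside -1 to 1 is refused whole. A call with a gripper value outside its range is refused whole. The fingers move at their own pace and stop on an object; "squeeze" is the grip in N (left out, the last holds). Time passes only in rows, so rows that repeat a pose let the fingers close. It gives the time, the measured TCP pose, the force and the opening at its end, in the units of the state.
- monitor.read_state(): the state, without advancing time (a new reading comes with each control period).
- read_camera(name): name is "side" or "top" or "wrist"; returns the picture (384x512x3 uint8, red, green, blue); there is no depth.
- camera_params(name): a dict with "fx", "fy", "cx", "cy" (pixels), "dist_coeffs" ([k1, k2, p1, p2, k3] as OpenCV has them; the pictures are not rectified), "R" (3x3) and "t" (3): a world point X has camera coordinates R X + t. Camera axes: x right, y down, z forward; pixel columns grow to the right and rows downward; lengths in m; the calibration is good to about 2 mm. A picture is of the moment at which its call begins: read the wrist's pose just before it. camera_params takes no time and is no camera call; for the wrist camera it gives the pose at the moment of the call.
- job.close_job(): hands the job in, once; it reports no verdict.
Trained networks look in the newest picture that a camera, given by its name, has taken for a name from the list of things; names that differ only in an ending like _2 or _b are one class to them, and where a whole thing is asked for, a point or a joint stands for the part that bears it (a point fixed in the world has none). Each returns a list of dicts, best first, with "score" (0 to 1); they miss things now and then, are a little off and sometimes report something else, mostly with a low value. They report only what shows in the picture. A call takes as long as a camera call.
- nets.recognise(target, camera): "pixel" ([column, row] in pixels, amid what is visible of it).
The state is a dict: "clock": time; "qpos": joint angles; "joint_vel": joint speeds; "joint_torque": joint torques, N m; "position": TCP position; "tcp_rot": TCP orientation; "contact_force": force on the tool from outside, world axes, zero at the start; "moment": the same for the moment, N m; "grip_width": opening from 0.0 (shut) to 1.0 (fully open).
Only numpy, scipy, OpenCV 4.12 (cv2) and the standard library are available. Lean on these libraries where they do the work, as an engineer would, in place of code of your own. Each camera call takes 0.05 s, during which the arm holds its last target. There are 200 camera calls.

### The job

On the bench, nest the three steel dosing cups in size order, the small one in the medium one and that in the large one, each sitting right down on the floor of the next. Then lift the whole nest by the large cup's handle and present it to the inspection camera: its mouth centred at lens height, 20 cm straight in front of the lens, tipped about 30 degrees from upright toward the camera so that all three rims can be seen. Finish holding it still there, in the gripper, and leave the other things on the bench where they are.

Things in the scene. Friction and masses are not known exactly. Their poses are not given: they have to be found in the camera images.
- cup_large: largest of three plain steel round dosing cups, a mug: outer diameter 78 mm, inner 72, height 42, floor 6, 110 g. Origin: centre of underside, z up. D-shaped handle 14 mm wide (y), along its own -x from the wall to 72 mm from the axis, 8 to 42 mm above the underside (7 mm bars above and below, upright strap 65 to 72 mm out); grip across its width about 58 mm out.
- cup_large_floor (a point): centre of the large cup's inner floor, 6 mm above its origin
- cup_large_mouth (a point): centre of the large cup's mouth at rim height, 42 mm above its origin
- cup_medium: middle one of the steel cups: outside diameter 58 mm, inside 52, height 46, floor 6 mm thick, 80 g. Origin: centre of the underside, z up. Handle: flat bar 14 mm wide, 7 thick, top flush with the rim, along the cup's own -x to 75 mm from its axis; grip across its width 60 mm out, clear of the larger cups' walls. Standing in the large cup its handle passes 3 mm above the large rim at any yaw.
- cup_medium_floor (a point): centre of the medium cup's inner floor, 6 mm above its origin
- cup_small: smallest of the steel cups: outside diameter 40 mm, height 50, 50 g. Origin: centre of the underside, z up. Handle: flat bar 14 mm wide, 7 thick, top flush with the rim, along the cup's own -x to 75 mm from its axis; grip across its width 60 mm out, clear of the larger cups' walls. Standing in the medium cup its handle passes 3 mm above the medium one's handle at any yaw.
- camera: inspection camera, fixed on the bench: black 50 mm housing with a lens barrel on an upright steel post 282 mm tall with a 90 mm square foot, at the left of the bench. Origin: centre of the foot's underside; the lens looks level along its own -x.
- lens (a point): front of the camera's lens, 95 mm ahead of the post and 200 mm above the bench
- focus (a point): viewing point: on the camera's line of sight, 200 mm straight ahead of the lens and 200 mm above the bench (nothing is there). Its own z axis leans 30 degrees from vertical toward the camera: the direction the presented mouth should point.
- can_peach: bystander: drinks can, 66 mm across, 157 high, standing; loose, origin at the underside
- end_stack_2: bystander: small stack of gold can ends, 66 mm across, 16 high; loose, origin at the underside
- chuck: bystander: bronze seaming chuck, 55 mm across, 56 high; loose, origin at the underside
- roll: bystander: grey seaming roll, 49 mm across, 34 high; loose, origin at the underside
- jar: bystander: clear sample jar with black lid, 62 mm across, 92 high; loose, origin at the underside
- marker: bystander: black marker pen lying flat, 15 mm thick, 130 long; loose, origin at the underside
- gauge: bystander: pressure gauge lying dial up, 86x67x30 mm; loose, origin at the underside

How it is judged:
By the outcome, as a careful person would: the job done as asked, in the order asked, and still so for the second after the job is handed in, while the arm keeps its last pose, push and grip.
It also fails if it takes over 64 s, if anything falls off the work surface, if the arm or the gripper's body presses on something with over 40 N, if the wrist force passes 120 N, or if a joint passes its speed limit or range.

## Working session

There is one attempt and no reset: what is moved stays moved. The work goes in short steps, Python scripts to look and compute and a tool call to move; the robot and the scene stay as the last step left them, time stands still between calls to the robot, and variables do not carry over. Pictures are saved under pics/ and viewed, about 8 in all and at most 12, crops included, and the job is handed in when it is done.

Besides the shell and the picture viewer there is one more tool, called after "Emit:" by a JSON object that holds its "name" and its "arguments". drive_tool: Moves the arm, as the interface text tells. Scaled input: -1 to 1 covers 400 mm each way for a shift and 0.5 rad each way for a turn. Its arguments: {"type":"object","properties":{"series":{"type":"array"},"squeeze":{"type":"number"}},"required":["series"]}

```bash
mkdir -p pics; ls
python3 - <<'E'
from rig import monitor, read_camera, camera_params, nets
import cv2, numpy as np
s=monitor.read_state(); print(s['clock'],s['position'],s['tcp_rot'],s['grip_width'])
ims=[]
for c in('side','top'):
    im=read_camera(c); ims.append(im)
    cv2.imwrite(f'pics/{c}0.png',cv2.cvtColor(im,cv2.COLOR_RGB2BGR))
    p=camera_params(c); print(c,{k:np.round(v,3).tolist() for k,v in p.items()})
    for n in('cup_large','cup_medium','cup_small','camera','cup_large_mouth','lens'):
        r=nets.recognise(n,c); print(n,[(np.round(d['pixel']).tolist(),round(d['score'],2)) for d in r[:3]])
print(monitor.read_state()['clock'])
E
```

```text
pics
0.0 [0.16018012 0.55162823 0.24929195] [-101.58510444   89.8877296  -117.7883133 ] 1.0040633836313777
side {'fx': 429.053, 'fy': 429.053, 'cx': 255.254, 'cy': 190.118, 'dist_coeffs': [0.016, 0.0, 0.0, 0.0, 0.0], 'R': [[0.913, -0.409, -0.014], [-0.16, -0.325, -0.932], [0.376, 0.853, -0.362]], 't': [-0.525, 0.216, 0.89]}
cup_large [([206.0, 162.0], 0.62), ([312.0, 306.0], 0.61)]
cup_medium [([244.0, 234.0], 0.77)]
cup_small [([252.0, 258.0], 0.79)]
camera [([208.0, 164.0], 0.77)]
cup_large_mouth [([312.0, 306.0], 0.66)]
lens [([207.0, 160.0], 0.93)]
top {'fx': 359.766, 'fy': 359.766, 'cx': 255.324, 'cy': 189.656, 'dist_coeffs': [-0.005, 0.0, 0.0, 0.0, 0.0], 'R': [[-0.029, -1.0, -0.009], [-0.98, 0.03, -0.197], [0.197, 0.003, -0.98]], 't': [-0.016, 0.566, 0.861]}
cup_large [([375.0, 195.0], 0.93), ([194.0, 241.0], 0.34)]
cup_medium [([251.0, 201.0], 0.74), ([144.0, 203.0], 0.29)]
cup_small [([194.0, 241.0], 0.72), ([305.0, 215.0], 0.67)]
camera [([148.0, 204.0], 0.74)]
cup_large_mouth [([374.0, 197.0], 0.69), ([252.0, 204.0], 0.32), ([195.0, 158.0], 0.22)]
lens [([146.0, 204.0], 0.95), ([227.0, 164.0], 0.48)]
0.7
```

View pics/top0.png

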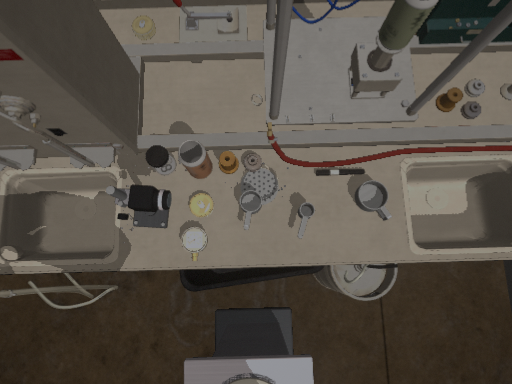

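View pics/side0.png

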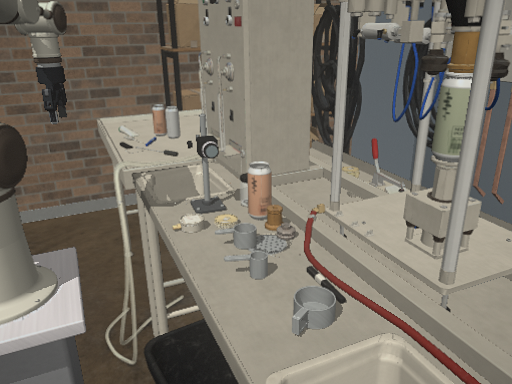

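Top view: the medium cup is near (251,201), the small at (306,211) and the large at (372,196). The inspection camera is on the left, with its lens around (168,199). I'll zoom in to mark precise pixels.

```bash
python3 - <<'E'
import cv2, numpy as np
t=cv2.imread('pics/top0.png');s=cv2.imread('pics/side0.png')
a=cv2.resize(t[150:250,100:240],(560,400),interpolation=cv2.INTER_CUBIC)   # x4
b=cv2.resize(s[100:220,180:240],(240,480),interpolation=cv2.INTER_CUBIC) # x4
c=cv2.resize(t[180:245,235:400],(660,260),interpolation=cv2.INTER_CUBIC)[:200] # x4 
o=np.zeros((600,800,3),np.uint8)
o[:400,:560]=a;o[:480,560:]=b
o[400:600,:560]=c[:,:560]; o[480:600,560:660]=c[40:160,560:]
cv2.imwrite('pics/z1.png',o)
E
cat > h.py <<'E'
import numpy as np,cv2
from rig import monitor, read_camera, camera_params, nets
def ray(c,px,p=None):
    p=p or camera_params(c);K=np.array([[p['fx'],0,p['cx']],[0,p['fy'],p['cy']],[0,0,1]])
    u=cv2.undistortPoints(np.array([[px]],float),K,np.array(p['dist_coeffs'],float))[0,0]
    R=np.array(p['R']);t=np.array(p['t'])
    return -R.T@t, R.T@np.array([u[0],u[1],1])
def onz(c,px,z,p=None):
    o,d=ray(c,px,p);return o+d*(z-o[2])/d[2]
def proj(c,X,p=None):
    p=p or camera_params(c);K=np.array([[p['fx'],0,p['cx']],[0,p['fy'],p['cy']],[0,0,1]])
    R=np.array(p['R']);return cv2.projectPoints(np.atleast_2d(X).astype(float),cv2.Rodrigues(R)[0],np.array(p['t'],float),K,np.array(p['dist_coeffs'],float))[0][:,0]
E
python3 - <<'E'
from h import *
for n,px,z in(('med',(251,201),.046),('small',(306,210),.05),('large',(372,196),.042),('foot',(152,216),0),('lens',(168,199),.2),('lensnet',(146,204),.2)):
    print(n,onz('top',px,z).round(3))
from scipy.spatial.transform import Rotation as R
s=monitor.read_state();print(R.from_euler('xyz',s['tcp_rot'],degrees=True).as_matrix().round(3))
p=camera_params('wrist');Rm=np.array(p['R']);print('wcam',(-Rm.T@p['t']).round(3),Rm.round(3).tolist(),p['fx'])
E
```

```text
med [ 0.538 -0.02   0.046]
small [ 0.51  -0.159  0.05 ]
large [ 0.542 -0.332  0.042]
foot [0.513 0.247 0.   ]
lens [0.521 0.154 0.2  ]
lensnet [0.512 0.201 0.2  ]
[[ 0.     0.279  0.96 ]
 [ 0.     0.96  -0.279]
 [-1.     0.     0.   ]]
wcam [0.098 0.57  0.373] [[0.28, 0.96, 0.001], [0.927, -0.27, 0.262], [0.251, -0.072, -0.965]] 271.3062512717439
```

View pics/z1.png

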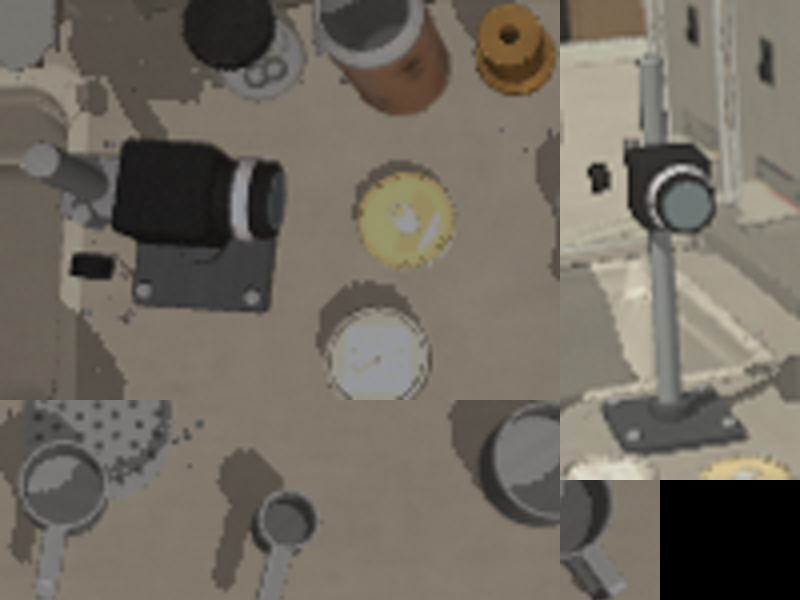

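Zoom: the lens front is centred at top (168.7,200) and side (211.7,151). The handles of the medium and small cups point toward the robot, and the large cup's handle points to the robot's right.

```bash
cat >> h.py <<'E'
from scipy.spatial.transform import Rotation as Ro
def mv(X,ang=None,start=None):
    """normalised shift/turn to world X with jaw (tool y) along world angle ang mod 180"""
    s=monitor.read_state();R=Ro.from_euler('xyz',s['tcp_rot'],degrees=True).as_matrix()
    d=R.T@(np.array(X)-(s['position'] if start is None else start)); cur=np.degrees(np.arctan2(R[1,1],R[0,1]))
    t=0 if ang is None else (ang-cur+90)%180-90
    print('t',round(s['clock'],2),'pos',s['position'].round(4),'jaw',round(cur,1),'shift',(d/.4).round(4),'turn',round(-np.radians(t)/.5,3),'rows',round(np.linalg.norm(d)/.05,1),round(abs(t)/8.59,1),'F',s['contact_force'].round(1),'w',round(s['grip_width'],3),'q6',round(s['qpos'][5],1))
E
python3 - <<'E'
from h import *
o1,d1=ray('top',(168.7,200));o2,d2=ray('side',(211.7,151))
A=np.stack([d1,-d2],1);k=np.linalg.lstsq(A,o2-o1,rcond=None)[0];print('lens',o1+k[0]*d1,o2+k[1]*d2)
T=lambda x,y:(100+x/4,150+y/4)
for a,b,z in((T(120,190),T(272,199),.2),(T(143,291),T(252,298),0.008),(T(135,303),T(268,310),0)):
    v=onz('top',b,z)-onz('top',a,z);print('axis ang',np.degrees(np.arctan2(v[1],v[0])))
for n,a,b,z in(('med',(251,201.7),(246.75,227.5),.046),('small',(307,210),(300,236),.05),('large',(372,196),(388.5,217),.042)):
    A=onz('top',a,z);v=onz('top',b,z)-A;print(n,A,np.degrees(np.arctan2(v[1],v[0])),np.linalg.norm(v))
mv((.48,-.01,.17),88)
E
```

```text
lens [0.51881188 0.15244341 0.20153447] [0.51915124 0.15234472 0.20157069]
axis ang -95.13968518939305
axis ang -95.33038167924015
axis ang -94.66470322583861
med [ 0.53586777 -0.02020884  0.046     ] 169.25232937502363 0.06684459408746174
small [ 0.50961071 -0.16163091  0.05      ] 161.9252703114183 0.0683170296727292
large [ 0.54200589 -0.33192835  0.042     ] -146.37365728499447 0.066589564678349
t 0.7 pos [0.1605 0.5521 0.2503] jaw 73.8 shift [ 0.2008 -1.1266  1.1593] turn -0.496 rows 13.0 1.7 F [0.1 0.3 0.1] w 0.999 q6 -12.0
```

Emit:
{"name": "drive_tool", "arguments": {"series": [[[1, 0.03, -0.125, 0.12, -0.08], [1, 0.05, -0.22, 0.22, -0.16], [1, 0.07, -0.3, 0.3, -0.16], [1, 0.09, -0.4, 0.4, -0.16], [1, 0.1, -0.5, 0.5, -0.16], [1, 0.12, -0.58, 0.6, -0.16], [1, 0.14, -0.67, 0.69, -0.16], [1, 0.16, -0.76, 0.78, -0.16], [1, 0.18, -0.84, 0.87, -0.16], [1, 0.2, -0.9, 0.93, -0.16]]]}}

```text
clock: 1.7
position: [0.4065, 0.1212, 0.1753]
tcp_rot: [16.1, 89.9, 4.4]
contact_force: [1.3, 0.6, 0.4]
grip_width: 0.999
```

Run:
```python
from h import *
mv((.477,-.009,.17),79)
```

```text
t 1.7 pos [0.4065 0.1212 0.1753] jaw 78.4 shift [ 0.0136 -0.2833  0.2382] turn -0.022 rows 3.0 0.1 F [1.3 0.6 0.4] w 0.999 q6 -78.2
```

Emit:
{"name": "drive_tool", "arguments": {"series": [[[0, 0, -0.1, 0.08, 0], [0, 0, -0.2, 0.17, 0], [0, 0, -0.27, 0.23, 0], [0, 0, -0.27, 0.23, 0]]]}}

```text
clock: 2.1
position: [0.4761, -0.0055, 0.1756]
tcp_rot: [-25.8, 89.8, -37.7]
contact_force: [-0.1, 0.7, 0.4]
grip_width: 0.503
```

```bash
cat >> h.py <<'E'
def wl(tag,pts={},names=('cup_large','cup_medium','cup_small'),scale=1):
    p=camera_params('wrist');im=read_camera('wrist')
    b=cv2.cvtColor(im,cv2.COLOR_RGB2BGR);
    for n in names:
        print(n,[(np.round(d['pixel']).tolist(),round(d['score'],2)) for d in nets.recognise(n,'wrist')[:2]])
    for n,X in pts.items():
        q=proj('wrist',X,p).round().astype(int)[0];print(n,q);cv2.circle(b,tuple(int(v) for v in q),2,(0,0,255),-1)
    cv2.imwrite(f'pics/{tag}.png',b);np.save(f'pics/{tag}.npy',p,allow_pickle=True)
def pp(tag): return np.load(f'pics/{tag}.npy',allow_pickle=True).item()
E
python3 - <<'E'
from h import *
wl('w1',{'c':(.536,-.02,.046),'g':(.477,-.009,.046)})
mv((.477,-.009,.042),79)
E
```

```text
cup_large [([17.0, 290.0], 0.62), ([476.0, 179.0], 0.3)]
cup_medium [([254.0, 236.0], 0.84)]
cup_small [([116.0, 235.0], 0.58)]
c [251 246]
g [249 190]
t 2.3 pos [ 4.733e-01 -4.000e-04  1.747e-01] jaw 78.4 shift [ 0.3318 -0.0193  0.0137] turn -0.02 rows 2.7 0.1 F [-0.4 -0.3  1. ] w 0.5 q6 -93.2
```

View pics/w1.png

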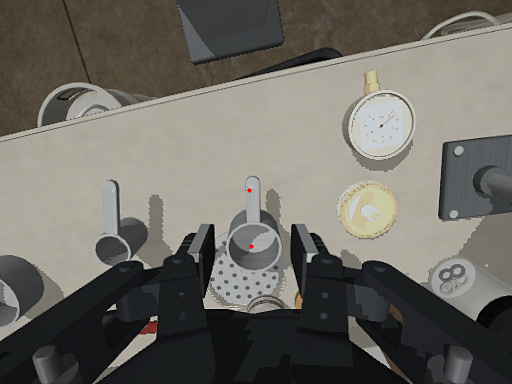

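Wrist view: the medium rim is centred at (255,246) and its handle runs up to (253,179). The small rim is at (112,249) with its handle end at (110,182).

Run:
```python
from h import *
p=pp('w1')
for n,a,b,z in(('med',(255,246),(253,179),.046),('small',(112.5,249),(110,182),.05)):
    A=onz('wrist',a,z,p);v=onz('wrist',b,z,p)-A;an=np.arctan2(v[1],v[0]);g=A+.06*np.array([np.cos(an),np.sin(an),0]);print(n,A.round(4),np.degrees(an),np.linalg.norm(v),g.round(4))
    if n=='med': mv((g[0],g[1],.042),np.degrees(an)-90)
```

```text
med [ 0.5365 -0.0159  0.046 ] 169.73841697475933 0.07004304916646706 [ 0.4774 -0.0052  0.046 ]
t 2.3 pos [ 4.733e-01 -4.000e-04  1.747e-01] jaw 78.4 shift [ 0.3318 -0.0098  0.0129] turn -0.046 rows 2.7 0.2 F [-0.4 -0.3  1. ] w 0.5 q6 -93.2
small [ 0.5083 -0.1581  0.05  ] 161.98762184569387 0.07037525338598248 [ 0.4512 -0.1395  0.05  ]
```

Emit:
{"name": "drive_tool", "arguments": {"series": [[[0, 0.1, -0.01, 0.013, -0.046], [0, 0.2, -0.01, 0.013, -0.046], [0, 0.29, -0.01, 0.013, -0.046], [0, 0.33, -0.01, 0.013, -0.046], [-1, 0.33, -0.01, 0.013, -0.046], [-1, 0.33, -0.01, 0.013, -0.046], [-1, 0.33, -0.01, 0.013, -0.046], [-1, 0.33, -0.01, 0.013, -0.046], [-1, 0.2, -0.01, 0.013, -0.046], [-1, 0.1, -0.01, 0.013, -0.046]]], "squeeze": 70}}

```text
clock: 3.3
position: [0.4775, -0.0059, 0.1362]
tcp_rot: [172.2, 89.9, 162.0]
contact_force: [1.0, -0.2, -0.0]
grip_width: 0.141
```

Run:
```python
from h import *
# target: large rough centre, medium handle angle -146-78=136
C=np.array([.542,-.332]);an=np.radians(136)
g=C+.06*np.array([np.cos(an),np.sin(an)]);print(g)
mv((g[0],g[1],.16),46)
```

```text
[ 0.49883961 -0.2903205 ]
t 3.3 pos [ 0.4775 -0.0059  0.1362] jaw 79.7 shift [-0.0599 -0.69    0.1795] turn 1.176 rows 5.7 3.9 F [ 1.  -0.2 -0. ] w 0.141 q6 -95.0
```

Emit:
{"name": "drive_tool", "arguments": {"series": [[[-1, -0.05, -0.1, 0.04, 0.25], [-1, -0.06, -0.2, 0.09, 0.5], [-1, -0.06, -0.3, 0.13, 0.75], [-1, -0.06, -0.4, 0.15, 0.98], [-1, -0.06, -0.4, 0.15, 0.98], [-1, -0.06, -0.4, 0.15, 0.98]]]}}

```text
clock: 3.9
position: [0.5084, -0.1749, 0.1594]
tcp_rot: [51.5, 90.0, 13.1]
contact_force: [-0.3, 0.9, -0.7]
grip_width: 0.141
```

Run:
```python
from h import *
wl('w2',{'c':(.542,-.332,.042)},('cup_large','cup_medium','cup_large_mouth','cup_large_floor'))
mv((.4988,-.2903,.16),46)
```

```text
cup_large [([116.0, 284.0], 0.74), ([252.0, 277.0], 0.53)]
cup_medium [([250.0, 275.0], 0.96)]
cup_large_mouth [([116.0, 283.0], 0.74), ([445.0, 199.0], 0.34)]
cup_large_floor [([112.0, 284.0], 0.6)]
c [155 306]
t 4.15 pos [ 0.5085 -0.1731  0.1589] jaw 51.7 shift [-0.0027 -0.2451  0.1625] turn 0.2 rows 2.4 0.7 F [ 0.5 -0.  -0.6] w 0.144 q6 -83.4
```

View pics/w2.png

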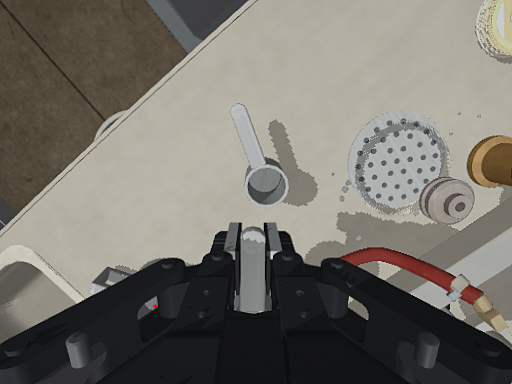

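The wrist view shows the medium held by its handle. The large cup at about (155,300) is hidden by the fingers, so I'll line up with the fixed cameras.

Emit:
{"name": "drive_tool", "arguments": {"series": [[[-1, 0, -0.1, 0.06, 0.15], [-1, 0, -0.18, 0.12, 0.2], [-1, 0, -0.238, 0.168, 0.2], [-1, 0.12, -0.238, 0.168, 0.2], [-1, 0.12, -0.238, 0.168, 0.2]]]}}

```text
clock: 4.65
position: [0.4987, -0.2877, 0.1051]
tcp_rot: [-178.2, 89.3, 137.6]
contact_force: [-1.3, 1.6, -2.4]
grip_width: 0.141
```

```bash
cat >> h.py <<'E'
def ring(b,c,X,r,col,off,k):
    a=np.linspace(0,2*np.pi,60);P=np.array(X)+np.stack([r*np.cos(a),r*np.sin(a),0*a],1)
    q=((proj(c,P)-off+.5)*k-.5).round().astype(int)
    for u in q: cv2.circle(b,(int(u[0]),int(u[1])),1,col,-1)
def fixed(tag,rings,top=(320,150,95,75),side=(250,250,120,95),k=4):
    """crops with projected rings; rings: (X,r,colour)"""
    out=[]
    for c,(x,y,w,h) in(('top',top),('side',side)):
        b=cv2.cvtColor(read_camera(c),cv2.COLOR_RGB2BGR)
        b=cv2.resize(b[y:y+h,x:x+w],None,fx=k,fy=k,interpolation=cv2.INTER_CUBIC)
        for X,r,col in rings: ring(b,c,X,r,col,np.array([x,y]),k)
        out.append(b)
    H=max(o.shape[0] for o in out);out=[cv2.copyMakeBorder(o,0,H-o.shape[0],0,0,0) for o in out]
    cv2.imwrite(f'pics/{tag}.png',np.hstack(out))
E
python3 - <<'E'
from h import *
s=monitor.read_state();P=s['position'];R=Ro.from_euler('xyz',s['tcp_rot'],degrees=True).as_matrix();u=R[:,2].copy()
u=u if u[0]>0 else -u; c=P+.06*u; print('medium centre',c,'jaw',np.degrees(np.arctan2(R[1,1],R[0,1])))
fixed('f1',[((.542,-.329,.042),.039,(0,0,255)),((c[0],c[1],P[2]+.004),.029,(0,255,0))])
E
```

```text
medium centre [ 0.54172295 -0.32946353  0.10435058] jaw 45.88292954262226
```

View pics/f1.png

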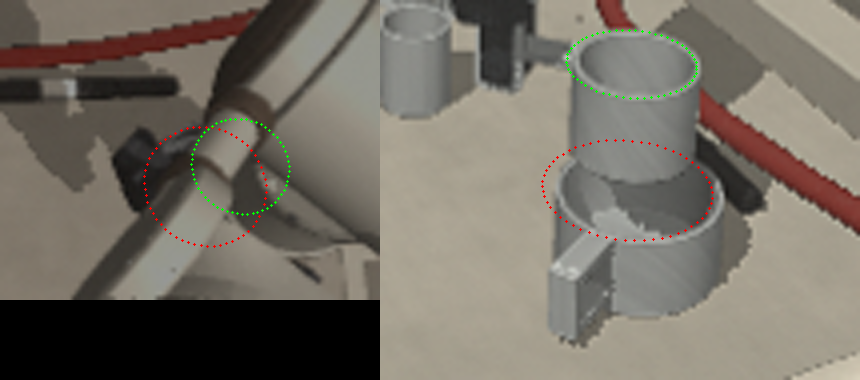

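Side crop: the medium ring (green) fits its rim. The large rim sits about 12 crop pixels (3 px) right of the red ring, so I'll correct the estimate.

Run:
```python
from h import *
q=proj('side',(.542,-.329,.042))[0];print(q)
for d in((3,0),(3,.5)): print(onz('side',q+d,.042).round(4))
# refine from first top picture: gradient-free ring fit (bright rim) 
for c,f in(('top','top0'),('side','side0')):
    g=cv2.cvtColor(cv2.imread(f'pics/{f}.png'),cv2.COLOR_BGR2GRAY).astype(np.float32);g=cv2.GaussianBlur(g,(0,0),.7)
    a=np.linspace(0,2*np.pi,120);best=[]
    for dx in np.arange(-.012,.0125,.001):
        for dy in np.arange(-.012,.0125,.001):
            X=np.array([.542+dx,-.329+dy,.042]);v=0
            S=[]
            for r in(.0355,.0375,.0405):
                P=proj(c,X+np.stack([r*np.cos(a),r*np.sin(a),0*a],1)).astype(np.float32)
                S.append(cv2.remap(g,P[None,:,0],P[None,:,1],cv2.INTER_LINEAR)[0])
            best.append((np.mean(2*S[1]-S[0]-S[2]),X))
    best.sort(key=lambda b:-b[0]);print(c,[(round(float(b[0]),1),b[1][:2].round(3).tolist()) for b in best[:4]])
mv((.4988,-.2873,.048),46)
```

```text
[311.20952634 296.55546757]
[ 0.547  -0.3314  0.042 ]
[ 0.5462 -0.3327  0.042 ]
top [(12.8, [0.546, -0.336]), (12.3, [0.547, -0.336]), (12.1, [0.546, -0.337]), (11.8, [0.547, -0.337])]Traceback (most recent call last):
  File "<stdin>", line 13, in <module>
  File "h.py", line 11, in proj
    p=p or camera_params(c);K=np.array([[p['fx'],0,p['cx']],[0,p['fy'],p['cy']],[0,0,1]])
           ~~~~~~~~~~~~~^^^
ValueError: time passes only in moves, steps and waits
```

Run:
```python
from h import *
C=np.array([.5465,-.332]);an=np.radians(136);g=C+.06*np.array([np.cos(an),np.sin(an)]);mv((g[0],g[1],.048),46)
```

```text
t 4.75 pos [ 0.5015 -0.2891  0.1101] jaw 46.0 shift [0.1553 0.0011 0.006 ] turn -0.001 rows 1.2 0.0 F [-0.6  0.4 -0.4] w 0.145 q6 -87.9
```

Emit:
{"name": "drive_tool", "arguments": {"series": [[[-1, 0.04, 0.001, 0.006, 0], [-1, 0.08, 0.001, 0.006, 0], [-1, 0.12, 0.001, 0.006, 0], [-1, 0.14, 0.001, 0.006, 0], [-1, 0.153, 0.001, 0.006, 0], [-1, 0.153, 0.001, 0.006, 0]]]}}

```text
clock: 5.35
position: [0.5041, -0.2919, 0.0498]
tcp_rot: [178.4, 90.0, 134.3]
contact_force: [-0.3, -0.1, 0.5]
grip_width: 0.142
```

Run:
```python
from h import *
mv((.5034,-.2903,.048),46)
fixed('f2',[((.5465,-.332,.042),.039,(0,0,255)),((.5465,-.332,.052),.029,(0,255,0))],side=(270,250,100,95))
```

```text
t 5.35 pos [ 0.5041 -0.2919  0.0498] jaw 45.9 shift [ 0.0045  0.0016 -0.0042] turn -0.003 rows 0.1 0.0 F [-0.3 -0.1  0.5] w 0.142 q6 -87.9
```

View pics/f2.png

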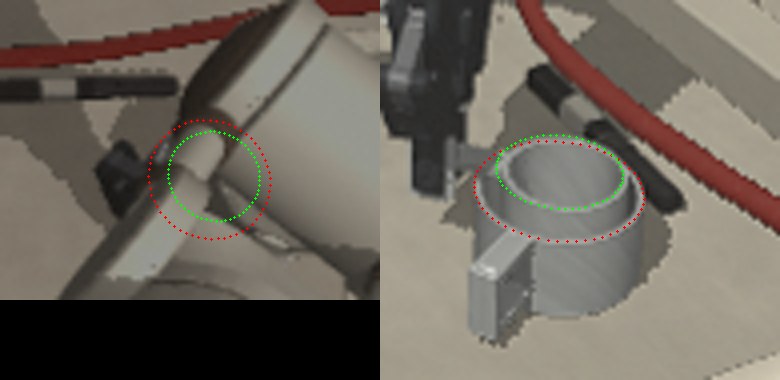

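Both rings fit: the medium sits concentric in the large cup at seated height. I'll release it and go to the small cup.

Emit:
{"name": "drive_tool", "arguments": {"series": [[[-0.4, 0.003, 0, 0, 0], [-0.4, 0.003, 0, 0, 0], [-0.4, 0.003, 0, 0, 0], [-0.4, -0.1, 0, 0, 0], [-0.4, -0.2, 0, 0, 0], [0, -0.2, 0.04, -0.09, -0.25], [0, -0.2, 0.09, -0.18, -0.5], [0, -0.2, 0.13, -0.27, -0.75], [0, -0.2, 0.18, -0.36, -0.9], [0, -0.2, 0.18, -0.36, -0.9]]]}}

```text
clock: 6.45
position: [0.4487, -0.136, 0.1288]
tcp_rot: [152.2, 89.8, 134.1]
contact_force: [-0.5, -0.3, 0.6]
grip_width: 0.504
```

Run:
```python
from h import *
import time
wl('w3',{'c':(.5083,-.1581,.05),'g':(.4512,-.1395,.05)},('cup_small',))
mv((.4512,-.1395,.046),72)
b=cv2.imread('pics/w3.png');s=cv2.cvtColor(read_camera('side'),cv2.COLOR_RGB2BGR)
t=cv2.cvtColor(read_camera('top'),cv2.COLOR_RGB2BGR)
o=np.zeros((584,512,3),np.uint8);o[:300]=b[84:];o[304:,:256]=cv2.resize(s[250:320,275:339],(256,280));o[304:,256:]=cv2.resize(t[165:235,335:399],(256,280))
cv2.imwrite('pics/w3b.png',o)
```

```text
cup_small [([249.0, 260.0], 0.79), ([501.0, 201.0], 0.23)]
c [249 277]
g [249 209]
t 6.55 pos [ 0.4509 -0.1398  0.13  ] jaw 71.7 shift [0.2099 0.001  0.0003] turn -0.01 rows 1.7 0.0 F [ 0.1 -0.7 -0.5] w 0.501 q6 -103.6
```

View pics/w3b.png

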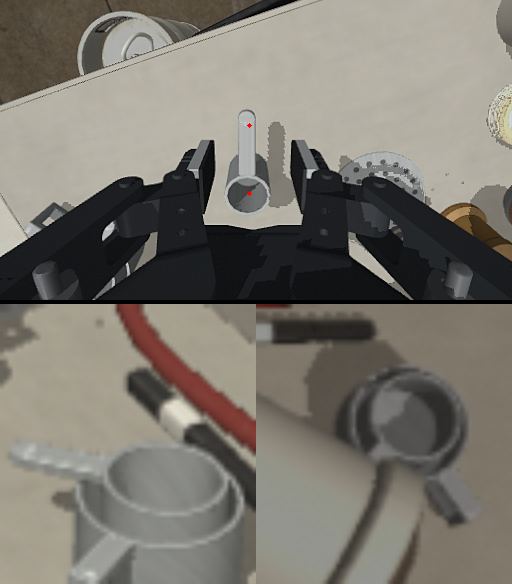

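Wrist view: the small cup's rim is at (248,277) and its handle lies between the open fingers, as predicted. The insets show the medium level in the large cup with its handle to one side.

Emit:
{"name": "drive_tool", "arguments": {"series": [[[0, 0.1, 0.001, 0, 0], [0, 0.18, 0.001, 0, 0], [0, 0.21, 0.001, 0, 0], [-1, 0.21, 0.001, 0, 0], [-1, 0.21, 0.001, 0, 0], [-1, 0.21, 0.001, 0, 0], [-1, 0.21, 0.001, 0, 0], [-1, 0.1, 0.001, 0, 0], [-1, 0, 0.001, 0, 0.24], [-1, -0.03, 0.001, 0, 0.4]]]}}

```text
clock: 7.65
position: [0.4537, -0.1413, 0.1472]
tcp_rot: [-1.8, 89.5, -31.8]
contact_force: [0.4, -0.7, -0.5]
grip_width: 0.145
```

Emit:
{"name": "drive_tool", "arguments": {"series": [[[-1, 0, 0, 0, 0.24], [-1, 0, 0, 0, 0.48], [-1, 0, 0, 0, 0.72], [-1, 0, 0, 0, 0.95], [-1, 0, 0, 0, 0.99]]]}}

```text
clock: 8.15
position: [0.4512, -0.1399, 0.1425]
tcp_rot: [27.5, 89.9, -30.8]
contact_force: [-0.5, 0.8, -0.3]
grip_width: 0.141
```

Emit:
{"name": "drive_tool", "arguments": {"series": [[[-1, 0, 0, 0, 0.24], [-1, 0, 0, 0, 0.48], [-1, 0, 0, 0, 0.72], [-1, 0, 0, 0, 0.95], [-1, 0, 0, 0, 0.99]]]}}

```text
clock: 8.65
position: [0.4511, -0.1398, 0.1422]
tcp_rot: [55.3, 90.0, -31.2]
contact_force: [-0.2, -0.2, -1.2]
grip_width: 0.141
```

Run:
```python
from h import *
C=np.array([.5465,-.332]);an=np.radians(75);g=C+.06*np.array([np.cos(an),np.sin(an)]);print(g);mv((g[0],g[1],.13),-15)
```

```text
[ 0.56202914 -0.27404445]
t 8.65 pos [ 0.4511 -0.1398  0.1422] jaw 3.5 shift [0.0308 0.2562 0.3521] turn 0.647 rows 3.5 2.2 F [-0.2 -0.2 -1.2] w 0.141 q6 -35.5
```

Emit:
{"name": "drive_tool", "arguments": {"series": [[[-1, 0.01, 0.07, 0.09, 0.2], [-1, 0.02, 0.14, 0.18, 0.4], [-1, 0.03, 0.2, 0.28, 0.6], [-1, 0.031, 0.256, 0.352, 0.647], [-1, 0.08, 0.256, 0.352, 0.647], [-1, 0.08, 0.256, 0.352, 0.647]]]}}

```text
clock: 9.25
position: [0.5605, -0.2737, 0.1071]
tcp_rot: [-112.8, 89.7, 142.3]
contact_force: [-1.0, 0.6, -1.8]
grip_width: 0.139
```

Run:
```python
from h import *
mv((.562,-.274,.059),-15)
s=monitor.read_state();P=s['position'];R=Ro.from_euler('xyz',s['tcp_rot'],degrees=True).as_matrix();u=R[:,2];u=u if u[1]<0 else -u; c=P+.06*u; print('small c',c)
fixed('f3',[((.5465,-.332,.052),.029,(0,0,255)),((c[0],c[1],P[2]+.004),.020,(0,255,0))],side=(270,230,100,115))
```

```text
t 9.25 pos [ 0.5605 -0.2737  0.1071] jaw -14.9 shift [1.202e-01 4.400e-03 1.000e-04] turn 0.003 rows 1.0 0.0 F [-1.   0.6 -1.8] w 0.139 q6 -22.2
small c [ 0.5450505  -0.33165119  0.10695494]
```

View pics/f3.png

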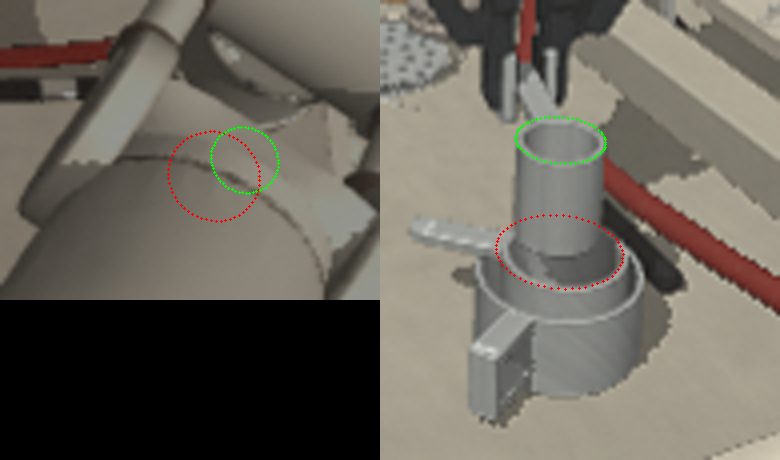

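Side crop: the small cup hangs over the medium. The medium rim is about 6 crop pixels (2 mm) right of the red ring, so I'll shift slightly, lower and release.

Emit:
{"name": "drive_tool", "arguments": {"series": [[[-1, 0.03, 0.006, 0.001, 0], [-1, 0.06, 0.006, 0.001, 0], [-1, 0.09, 0.006, 0.001, 0], [-1, 0.11, 0.006, 0.001, 0], [-1, 0.121, 0.006, 0.001, 0], [-1, 0.121, 0.006, 0.001, 0]]]}}

```text
clock: 9.95
position: [0.5634, -0.2746, 0.0603]
tcp_rot: [-111.0, 89.9, 143.9]
contact_force: [-0.8, -0.9, 0.0]
grip_width: 0.146
```

Emit:
{"name": "drive_tool", "arguments": {"series": [[[-0.4, 0, 0, 0, 0], [-0.4, 0, 0, 0, 0], [-0.4, 0, 0, 0, 0], [-0.4, -0.05, 0, 0, 0], [-0.4, -0.12, 0, 0, 0.1], [-0.4, -0.2, 0, 0, 0.3], [-0.4, -0.25, 0, 0, 0.5], [-0.4, -0.25, 0, 0, 0.75], [-0.4, -0.25, 0, 0, 0.99], [-0.4, -0.25, 0, 0, 0.99]]]}}

```text
clock: 10.95
position: [0.5641, -0.2752, 0.1619]
tcp_rot: [95.1, 89.9, -38.3]
contact_force: [-0.4, 0.7, 0.7]
grip_width: 0.296
```

Run:
```python
from h import *
an=np.radians(214);mv((.5465+.058*np.cos(an),-.332+.058*np.sin(an),.16),214-90)
```

```text
t 10.95 pos [ 0.5641 -0.2752  0.1619] jaw -43.4 shift [0.0048 0.0342 0.275 ] turn 0.439 rows 2.2 1.5 F [-0.4  0.7  0.7] w 0.296 q6 6.4
```

Emit:
{"name": "drive_tool", "arguments": {"series": [[[-0.2, 0, 0.01, 0.09, 0.2], [-0.2, 0, 0.02, 0.18, 0.4], [-0.2, 0, 0.034, 0.275, 0.44], [-0.2, 0, 0.034, 0.275, 0.44], [-0.2, 0, 0.034, 0.275, 0.44]]]}}

```text
clock: 11.45
position: [0.4978, -0.3648, 0.1613]
tcp_rot: [-162.5, 90.0, 51.6]
contact_force: [-0.3, -0.2, 1.0]
grip_width: 0.402
```

Run:
```python
from h import *
an=np.radians(214);d=np.array([np.cos(an),np.sin(an)]);C=np.array([.5465,-.332])
wl('w4',{'c':(*C,.042),'g':(*(C+.058*d),.042),'e':(*(C+.072*d),.042)},('cup_large','cup_small'))
mv((*(C+.058*d),.16),214-90)
b=cv2.imread('pics/w4.png');s=cv2.cvtColor(read_camera('side'),cv2.COLOR_RGB2BGR)
o=np.zeros((384,512+256,3),np.uint8);o[:,:512]=b;o[:,512:]=cv2.resize(s[235:331,280:344],(256,384))
cv2.imwrite('pics/w4b.png',o)
```

```text
cup_large [([250.0, 165.0], 0.61), ([244.0, 116.0], 0.54)]
cup_small [([246.0, 113.0], 0.75)]
c [252 127]
g [252 191]
e [252 206]
t 11.6 pos [ 0.4988 -0.3634  0.1613] jaw -55.9 shift [0.0032 0.0016 0.0023] turn 0.004 rows 0.0 0.0 F [-0.1  0.1 -0.1] w 0.399 q6 8.6
```

View pics/w4b.png

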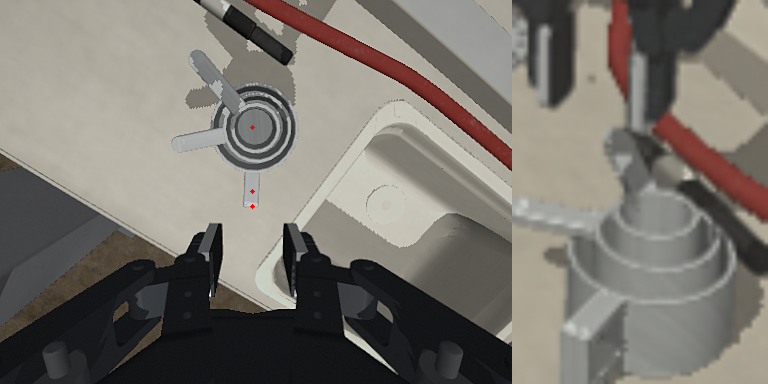

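Wrist view: all three cups are nested concentrically and level. The large handle, (252,175)–(252,208), lies exactly on the predicted grip line. The tool can't tilt, so I'll grip lightly and lift the handle along an arc so the nest pivots on its far bottom edge. After that I'll squeeze hard.

Emit:
{"name": "drive_tool", "arguments": {"series": [[[-0.2, 0.1, 0.002, 0.003, 0], [-0.2, 0.2, 0.002, 0.003, 0], [-0.2, 0.26, 0.002, 0.003, 0], [-0.2, 0.284, 0.002, 0.003, 0], [-1, 0.284, 0.002, 0.003, 0], [-1, 0.284, 0.002, 0.003, 0], [-1, 0.284, 0.002, 0.003, 0], [-1, 0.284, 0.002, 0.003, 0], [-1, 0.284, 0.002, 0.003, 0], [-1, 0.284, 0.002, 0.003, 0]]], "squeeze": 20}}

```text
clock: 12.65
position: [0.498, -0.3662, 0.0485]
tcp_rot: [93.8, 89.9, -52.2]
contact_force: [-0.2, -0.5, -0.5]
grip_width: 0.156
```

Emit:
{"name": "drive_tool", "arguments": {"series": [[[-1, -0.02, 0, -0.011, 0], [-1, -0.04, 0, -0.023, 0], [-1, -0.04, 0, -0.023, 0], [-1, -0.04, 0, -0.023, 0]]]}}

```text
clock: 13.05
position: [0.5057, -0.3605, 0.0642]
tcp_rot: [94.6, 90.0, -51.4]
contact_force: [-0.1, -0.3, -2.6]
grip_width: 0.161
```

```bash
cat >> h.py <<'E'
def avg(n=8):
    F=[];M=[];P=[]
    for i in range(n):
        im=read_camera('side');s=monitor.read_state();F.append(s['contact_force']);M.append(s['moment']);P.append(s['position'])
    print('t',round(s['clock'],2),'F',np.mean(F,0).round(2),'M',np.mean(M,0).round(3),'P',np.mean(P,0).round(4),'w',s['grip_width']);return np.mean(P,0),s
def tilt(c,P,ang,g=.058,h=.0385,hz=None,im=None,p=None):
    """fit tilt th of large cup about jaw through contact point (handle dir ang deg); outer+inner rim rings of the three cups"""
    p=p or camera_params(c);im=read_camera(c) if im is None else im
    gr=cv2.GaussianBlur(cv2.cvtColor(im,cv2.COLOR_RGB2GRAY),(0,0),.8).astype(np.float32)
    gx=cv2.Sobel(gr,-1,1,0);gy=cv2.Sobel(gr,-1,0,1);mg=np.hypot(gx,gy)
    a=np.radians(ang);u=np.array([np.cos(a),np.sin(a),0]);f=np.linspace(0,2*np.pi,180);res=[]
    for th in np.arange(-10,60.1,1.):
        t=np.radians(th);uu=u*np.cos(t)+np.array([0,0,np.sin(t)]);zz=np.array([0,0,np.cos(t)])-u*np.sin(t);vv=np.cross(zz,uu)
        best=-1
        for dg in(-.002,0,.002):
          for dz in(-.003,0,.003):
            O=P+np.array([0,0,dz])-uu*(g+dg)-zz*h   # underside centre
            Q=np.concatenate([O+zz*.042+r*(np.outer(np.cos(f),uu)+np.outer(np.sin(f),vv)) for r in(.039,.036)])
            q=proj(c,Q,p).astype(np.float32);best=max(best,cv2.remap(mg,q[None,:,0],q[None,:,1],cv2.INTER_LINEAR).mean())
        res.append((best,th))
    res.sort(reverse=True);print(c,'tilt',[(int(r[1]),round(float(r[0]),1)) for r in res[:6]])
E
python3 - <<'E'
from h import *
P,s=avg(6);mv(P)
Pc=P-[0,0,.0085]
tilt('side',Pc,214);tilt('wrist',Pc,214)
for n in('cup_large_mouth','cup_large_floor'):
    print(n,[(np.round(d['pixel']).tolist(),round(d['score'],2)) for d in nets.recognise(n,'side')[:2]])
E
```

```text
t 13.35 F [ 0.15 -0.11 -2.97] M [-0.1    0.137  0.009] P [ 0.5051 -0.3603  0.0634] w 0.16070176336439823
t 13.35 pos [ 0.505  -0.3604  0.0634] jaw -56.0 shift [-0.0001 -0.0001 -0.0002] turn -0.0 rows 0.0 0.0 F [ 0.7 -0.1 -2.4] w 0.161 q6 9.4
side tilt [(38, 108.2), (39, 107.5), (40, 107.5), (41, 106.9), (37, 106.3), (36, 106.1)]
wrist tilt [(9, 104.9), (8, 104.7), (7, 103.3), (16, 101.2), (10, 101.1), (11, 100.6)]
cup_large_mouth [([319.0, 309.0], 0.85)]
cup_large_floor [([319.0, 310.0], 0.58)]
```

Emit:
{"name": "drive_tool", "arguments": {"series": [[[-1, -0.02, 0, -0.015, 0], [-1, -0.036, 0, -0.03, 0], [-1, -0.036, 0, -0.03, 0], [-1, -0.036, 0, -0.03, 0]]]}}

```text
clock: 13.95
position: [0.5158, -0.3538, 0.0788]
tcp_rot: [95.0, 89.9, -50.9]
contact_force: [-0.4, 0.8, -3.8]
grip_width: 0.156
```

Run:
```python
from h import *
P,s=avg(6);Pc=P-[0,0,.0085]
tilt('side',Pc,214);tilt('wrist',Pc,214)
p=camera_params('wrist');b=cv2.cvtColor(read_camera('wrist'),cv2.COLOR_RGB2BGR);s_=cv2.cvtColor(read_camera('side'),cv2.COLOR_RGB2BGR)
o=np.zeros((400,800,3),np.uint8);o[:384,:400]=cv2.resize(b[0:240,130:380],(400,384));o[:,400:]=cv2.resize(s_[220:320,270:370],(400,400))
cv2.imwrite('pics/v1.png',o)
```

```text
t 14.25 F [ 0.11  0.14 -3.05] M [-0.088  0.111  0.011] P [ 0.5151 -0.3537  0.0779] w 0.15551465232675338
side tilt [(38, 107.3), (40, 107.3), (39, 107.1), (41, 106.6), (34, 106.1), (36, 105.8)]
wrist tilt [(9, 112.8), (10, 108.6), (8, 108.1), (12, 108.0), (11, 105.4), (16, 105.3)]
```

View pics/v1.png

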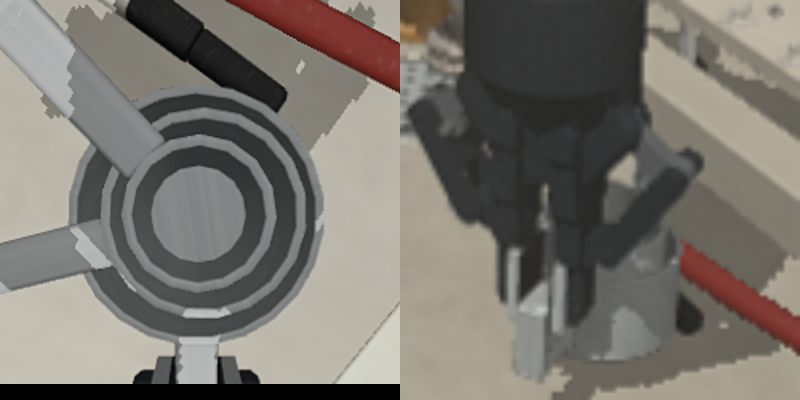

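The picture shows the nest lifted clear, rims concentric and only slightly tipped (the wrist fit says about 9°), because 20 N stops it swinging. I'll use brisk upward starts and stops to make the handle slip round in the pads.

Emit:
{"name": "drive_tool", "arguments": {"series": [[[-1, -0.125, 0, 0, 0], [-1, -0.225, 0, 0, 0], [-1, -0.3, 0, 0, 0], [-1, -0.35, 0, 0, 0], [-1, -0.36, 0, 0, 0], [-1, -0.33, 0, 0, 0], [-1, -0.27, 0, 0, 0], [-1, -0.17, 0, 0, 0], [-1, -0.05, 0, 0, 0], [-1, -0.05, 0, 0, 0]]]}}

```text
clock: 15.45
position: [0.5103, -0.3494, 0.0881]
tcp_rot: [-78.1, 89.1, 135.8]
contact_force: [-0.3, 0.5, -3.8]
grip_width: 0.155
```

Run:
```python
from h import *
P,s=avg(4);Pc=P-[0,0,.0085]
tilt('wrist',Pc,214)
```

```text
t 15.65 F [ 0.32 -0.12 -2.16] M [-0.068  0.036 -0.03 ] P [ 0.514  -0.3525  0.0956] w 0.15272659171573583
wrist tilt [(55, 63.2), (54, 62.6), (56, 61.8), (37, 60.5), (36, 59.9), (57, 59.6)]
```

Emit:
{"name": "drive_tool", "arguments": {"series": [[[-1, -0.02, 0, 0, 0], [-1, -0.05, 0, 0, 0], [-1, -0.09, 0, 0, 0], [-1, -0.13, 0, 0, 0], [-1, -0.16, 0, 0, 0], [-1, -0.18, 0, 0, 0], [-1, -0.19, 0, 0, 0], [-1, -0.19, 0, 0, 0], [-1, -0.19, 0, 0, 0]]]}}

```text
clock: 16.6
position: [0.5149, -0.3535, 0.1733]
tcp_rot: [-79.2, 89.9, 134.8]
contact_force: [-0.0, -0.2, -2.0]
grip_width: 0.153
```

Run:
```python
from h import *
P,s=avg(8);Pc=P-[0,0,.0085]
p=camera_params('wrist');im=read_camera('wrist');cv2.imwrite('pics/v2.png',cv2.cvtColor(im,cv2.COLOR_RGB2BGR))
tilt('wrist',Pc,214,im=im,p=p);tilt('side',Pc,214)
for c in('wrist','side'):
  for n in('cup_large_mouth','cup_medium','cup_small','cup_medium_floor'):
    print(c,n,[(np.round(d['pixel']).tolist(),round(d['score'],2)) for d in nets.recognise(n,c)[:2]])
# predicted mouth pixel by tilt
a=np.radians(214);u=np.array([np.cos(a),np.sin(a),0])
for th in(0,15,30,45,60,75):
    t=np.radians(th);uu=u*np.cos(t)+np.array([0,0,np.sin(t)]);zz=np.array([0,0,np.cos(t)])-u*np.sin(t)
    M=Pc-uu*.058+zz*.0035;print(th,proj('wrist',M,p)[0].round(),proj('side',M)[0].round())
```

```text
t 17.0 F [ 0.01  0.09 -2.27] M [-0.069  0.073 -0.006] P [ 0.515  -0.3535  0.1735] w 0.1562608999579846
wrist tilt [(55, 73.4), (56, 71.0), (59, 70.4), (54, 70.3), (34, 70.1), (57, 69.9)]
side tilt [(30, 139.6), (29, 138.5), (32, 136.6), (33, 135.7), (31, 132.9), (28, 131.2)]
wrist cup_large_mouth [([255.0, 206.0], 0.83)]
wrist cup_medium [([225.0, 164.0], 0.65)]
wrist cup_small [([244.0, 120.0], 0.77)]
wrist cup_medium_floor [([221.0, 165.0], 0.66)]
side cup_large_mouth [([317.0, 261.0], 0.82), ([284.0, 232.0], 0.29)]
side cup_medium [([323.0, 244.0], 0.6), ([192.0, 223.0], 0.37)]
side cup_small [([326.0, 237.0], 0.6), ([318.0, 260.0], 0.35)]
side cup_medium_floor [([325.0, 243.0], 0.65)]
0 [250. 136.] [321. 231.]
15 [251. 136.] [321. 239.]
30 [251. 144.] [319. 247.]
45 [251. 155.] [317. 256.]
60 [251. 170.] [314. 263.]
75 [251. 188.] [311. 270.]
```

Run:
```python
from h import *
b=cv2.imread('pics/v2.png');s=cv2.cvtColor(read_camera('side'),cv2.COLOR_RGB2BGR)
o=np.zeros((480,800,3),np.uint8);o[:,:400]=cv2.resize(b[20:284,140:360],(400,480));o[:,400:]=cv2.resize(s[190:310,270:370],(400,480))
cv2.imwrite('pics/v2b.png',o)
```

```text
(no output)
```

View pics/v2b.png

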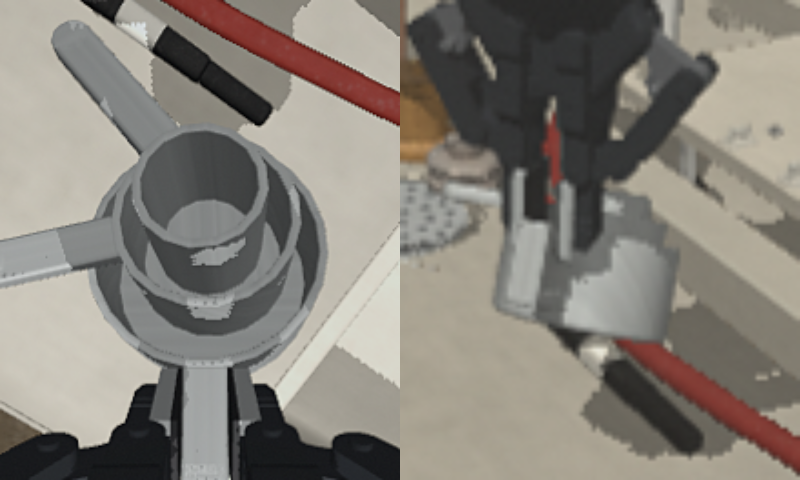

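All three cups are still nested and tipped well over, with the inner cups resting against the lower wall. I'll fit the tilt from rim points read off this picture.

```bash
cat >> h.py <<'E'
def axes(th,ang):
    a=np.radians(ang);u=np.array([np.cos(a),np.sin(a),0]);t=np.radians(th)
    uu=u*np.cos(t)+np.array([0,0,np.sin(t)]);zz=np.array([0,0,np.cos(t)])-u*np.sin(t);return uu,zz,np.cross(zz,uu)
E
python3 - <<'E'
from h import *
from scipy.optimize import least_squares
W=lambda x,y:(140+(x+.5)*.55-.5,20+(y+.5)*.55-.5)
pts=np.array([W(90,245),W(327,235),W(208,371),W(322,270),W(100,290),W(130,335),W(150,353),W(100,205)])
P=np.array([.515,-.3535,.1735]);p=camera_params('wrist');f=np.linspace(0,2*np.pi,360)
def rim(v,r=.039):
    uu,zz,vv=axes(v[0],214);M=P+v[1]*uu+v[2]*zz+v[3]*vv
    return proj('wrist',M+r*(np.outer(np.cos(f),uu)+np.outer(np.sin(f),vv)),p)
def res(v,pr=True):
    q=rim(v);d=np.linalg.norm(q[None]-pts[:,None],axis=2).min(1)
    # prior: grip 58+-2 out, TCP about 5+-4 mm above rim along z, lateral 0+-2
    return np.r_[d/1.5,(v[1]+.058)/.002,(v[2]+.005)/.004,v[3]/.002]
for t0 in(15,35,50):
    r=least_squares(res,[t0,-.058,-.005,0],diff_step=1e-3,x_scale=[10,.01,.01,.01]);print(r.x.round(4),round(r.cost,2),r.fun[:8].round(2))
for th in(15,20,25,30,35,40,45,50):
    r=least_squares(lambda w:res([th,*w]),[-.058,-.005,0],diff_step=1e-3,x_scale=.01);print(th,r.x.round(4),round(r.cost,2))
# side refinement with rim gradient at fine theta, varied height
avg(10)
E
```

```text
[ 2.97323e+01 -5.75000e-02 -1.13000e-02  2.10000e-03] 6.93 [0.25 0.63 1.8  1.48 1.64 1.04 0.46 0.54]
[ 3.03368e+01 -5.75000e-02 -1.05000e-02  2.10000e-03] 6.91 [0.28 0.58 1.8  1.59 1.69 1.08 0.42 0.56]
[ 2.99836e+01 -5.75000e-02 -1.09000e-02  2.10000e-03] 6.91 [0.27 0.58 1.79 1.55 1.68 1.07 0.43 0.53]
15 [-0.0528 -0.0239  0.0024] 19.89
20 [-0.0548 -0.0201  0.0023] 12.78
25 [-0.0563 -0.0158  0.0023] 8.41
30 [-0.0575 -0.011   0.0021] 6.91
35 [-0.0579 -0.0061  0.0021] 8.23
40 [-0.0576 -0.0011  0.002 ] 13.21
45 [-0.0567  0.004   0.0019] 22.89
50 [-0.0551  0.0088  0.0018] 39.34
t 18.05 F [ 0.24 -0.07 -3.05] M [-0.064  0.076  0.012] P [ 0.5152 -0.3538  0.1741] w 0.1578719365192606
```

The estimates agree on about 30° (wrist points 30, side edges 30, moment roughly 31–34). I'll squeeze firmly and carry it to the viewing point.

Emit:
{"name": "drive_tool", "arguments": {"series": [[[-1, 0, 0, 0, 0], [-1, 0, 0, 0, 0], [-1, 0, 0, 0, 0], [-1, -0.02, -0.02, -0.01, -0.03], [-1, -0.05, -0.06, -0.03, -0.1], [-1, -0.08, -0.12, -0.06, -0.25], [-1, -0.11, -0.19, -0.1, -0.4], [-1, -0.13, -0.26, -0.14, -0.55], [-1, -0.15, -0.33, -0.18, -0.7], [-1, -0.158, -0.4, -0.22, -0.85]]], "squeeze": 120}}

```text
clock: 19.05
position: [0.4989, -0.1704, 0.2391]
tcp_rot: [95.6, 89.9, -25.9]
contact_force: [0.2, -0.3, -2.5]
grip_width: 0.118
```

Run:
```python
from h import *
mv((.4967,-.0956,.2374),264.9-90)
```

```text
t 19.05 pos [ 0.4989 -0.1704  0.2391] jaw -31.4 shift [ 0.0041 -0.1022 -0.1567] turn -0.919 rows 1.5 3.1 F [ 0.2 -0.3 -2.5] w 0.118 q6 -0.6
```

Emit:
{"name": "drive_tool", "arguments": {"series": [[[-1, 0, -0.03, -0.04, -0.15], [-1, 0, -0.055, -0.08, -0.35], [-1, 0.002, -0.08, -0.12, -0.55], [-1, 0.004, -0.093, -0.14, -0.75], [-1, 0.004, -0.1, -0.152, -0.88], [-1, 0.004, -0.102, -0.157, -0.919], [-1, 0.004, -0.102, -0.157, -0.919], [-1, 0.004, -0.102, -0.157, -0.919]]]}}

```text
clock: 19.85
position: [0.497, -0.0972, 0.236]
tcp_rot: [58.8, 90.0, -36.6]
contact_force: [0.3, 0.0, -2.8]
grip_width: 0.113
```

```bash
cat > fit.py <<'E'
from h import *
# joint fit of tilt, radial and axial offset of the large mouth rel. TCP from rim edges in several cameras
def mags(c):
    p=camera_params(c);im=read_camera(c);cv2.imwrite(f'pics/fin_{c}.png',cv2.cvtColor(im,cv2.COLOR_RGB2BGR))
    g=cv2.GaussianBlur(cv2.cvtColor(im,cv2.COLOR_RGB2GRAY),(0,0),1.0).astype(np.float32)
    return p,cv2.Sobel(g,-1,1,0),cv2.Sobel(g,-1,0,1)
def run(cams,ang):
    P,s=avg(4);mv(P)
    f=np.linspace(0,2*np.pi,120,endpoint=False);D={c:mags(c) for c in cams};tot={}
    K=[(th,a,b) for th in np.arange(14,50,2) for a in np.arange(-.072,-.049,.0015) for b in np.arange(-.018,.0061,.0015)]
    for c,(p,gx,gy) in D.items():
        A=[];
        for th,a,b in K:
            uu,zz,vv=axes(th,ang);A.append(P+a*uu+b*zz+.039*(np.outer(np.cos(f),uu)+np.outer(np.sin(f),vv)))
        q=proj(c,np.concatenate(A),p).reshape(len(K),120,2).astype(np.float32)
        t=np.roll(q,-1,1)-np.roll(q,1,1);n=np.stack([t[...,1],-t[...,0]],-1);n/=np.linalg.norm(n,axis=-1,keepdims=True)+1e-9
        G=np.abs(cv2.remap(gx,q[...,0],q[...,1],1)*n[...,0]+cv2.remap(gy,q[...,0],q[...,1],1)*n[...,1])
        sc=np.minimum(G,80).mean(1);sc/=sc.max();tot[c]=sc
        i=np.argsort(-sc)[:4];print(c,[np.round(K[j],4).tolist()+[round(float(sc[j]),3)] for j in i])
    S=sum(tot.values());i=np.argsort(-S)[:6]
    for j in i:
        th,a,b=K[j];uu,zz,vv=axes(th,ang);print('joint',np.round(K[j],4),round(float(S[j]),3),'mouth',(P+a*uu+b*zz).round(4))
    for th in range(14,50,4): print(th,{c:round(float(max(tot[c][k] for k in range(len(K)) if K[k][0]==th)),3) for c in tot},round(float(max(S[k] for k in range(len(K)) if K[k][0]==th)),3))
E
python3 - <<'E'
from fit import *
run(('wrist','side','top'),264.9)
for c in('wrist','side','top'):
  for n in('cup_large_mouth','cup_medium','cup_small'):
    print(c,n,[(np.round(d['pixel']).tolist(),round(d['score'],2)) for d in nets.recognise(n,c)[:2]])
  print(c,'focus',proj(c,(.501,-.047,.2)).round(0))
E
```

```text
t 20.05 F [-0.49  0.04 -3.13] M [-0.088  0.01   0.019] P [ 0.497  -0.0973  0.2358] w 0.11684099583534245
t 20.05 pos [ 0.497  -0.0974  0.2357] jaw -5.4 shift [-0.0002  0.     -0.    ] turn -0.0 rows 0.0 0.0 F [-0.3 -0.1 -3.8] w 0.117 q6 -19.4
wrist [[30.0, -0.0615, -0.018, 1.0], [28.0, -0.057, -0.015, 0.971], [32.0, -0.0615, -0.0135, 0.967], [26.0, -0.0555, -0.0165, 0.965]]
side [[20.0, -0.072, -0.012, 1.0], [20.0, -0.0705, -0.012, 0.989], [20.0, -0.069, -0.012, 0.982], [20.0, -0.0675, -0.012, 0.974]]
top [[26.0, -0.0495, -0.018, 1.0], [28.0, -0.051, -0.018, 0.999], [26.0, -0.0495, -0.0165, 0.997], [28.0, -0.051, -0.0165, 0.996]]
joint [ 4.80e+01 -6.45e-02  6.00e-03] 2.501 mouth [ 0.5012 -0.0499  0.1919]
joint [ 4.80e+01 -5.85e-02  4.50e-03] 2.484 mouth [ 0.5007 -0.055   0.1954]
joint [ 4.6e+01 -6.0e-02  1.5e-03] 2.482 mouth [ 0.5008 -0.0548  0.1937]
joint [ 4.4e+01 -6.0e-02 -1.5e-03] 2.461 mouth [ 0.5007 -0.0554  0.1931]
joint [ 4.20e+01 -5.55e-02  3.00e-03] 2.46 mouth [ 0.5008 -0.0543  0.2009]
joint [ 4.60e+01 -5.85e-02  1.50e-03] 2.453 mouth [ 0.5007 -0.0558  0.1948]
14 {'wrist': 
[... 209 characters left out ...]
wrist': 1.0, 'side': 0.784, 'top': 0.994} 2.23
34 {'wrist': 0.942, 'side': 0.694, 'top': 0.977} 2.306
38 {'wrist': 0.94, 'side': 0.689, 'top': 0.925} 2.343
42 {'wrist': 0.905, 'side': 0.796, 'top': 0.905} 2.46
46 {'wrist': 0.877, 'side': 0.851, 'top': 0.935} 2.482
wrist cup_large_mouth []
wrist cup_medium [([223.0, 160.0], 0.94), ([266.0, 6.0], 0.23)]
wrist cup_small [([242.0, 120.0], 0.95)]
wrist focus [[250. 145.]]
side cup_large_mouth [([234.0, 180.0], 0.79)]
side cup_medium []
side cup_small []
side focus [[233. 175.]]
top cup_large_mouth [([275.0, 219.0], 0.43), ([228.0, 162.0], 0.23)]
top cup_medium [([272.0, 214.0], 0.66)]
top cup_small [([264.0, 205.0], 0.85)]
top focus [[263. 206.]]
```

```bash
cat > fit2.py <<'E'
from h import *
from scipy.optimize import differential_evolution as DE
def load(c,n=1):
    p=camera_params(c);im=read_camera(c);g=cv2.GaussianBlur(cv2.cvtColor(im,cv2.COLOR_RGB2GRAY),(0,0),1.2).astype(np.float32)
    return p,cv2.Sobel(g,-1,1,0),cv2.Sobel(g,-1,0,1)
f=np.linspace(0,2*np.pi,90,endpoint=False)
def score(c,d,ctr,R,r,uu,vv):
    p,gx,gy=d;q=proj(c,ctr+r*(np.outer(np.cos(f),uu)+np.outer(np.sin(f),vv)),p).astype(np.float32)
    t=np.roll(q,-1,0)-np.roll(q,1,0);n=np.stack([t[:,1],-t[:,0]],1);n/=np.linalg.norm(n,axis=1,keepdims=True)+1e-9
    G=np.abs(cv2.remap(gx,q[None,:,0],q[None,:,1],1)[0]*n[:,0]+cv2.remap(gy,q[None,:,0],q[None,:,1],1)[0]*n[:,1])
    return np.minimum(G,60).mean()
def fit(P,ang,D,th=None,seed=1):
    def cost(v):
        t=th if th is not None else v[0];uu,zz,vv=axes(t,ang);M=P+v[1]*uu+v[2]*zz+v[3]*vv;S=0
        m=M+.010*zz+v[4]*uu+v[5]*vv;s=M+.020*zz+(v[4]+v[6])*uu+(v[5]+v[7])*vv
        for c,d in D.items():
            for ctr,rs in((M,(.039,.036)),(m,(.029,.026)),(s,(.020,.017))):
                for r in rs: S+=score(c,d,ctr,None,r,uu,vv)
        return -S
    b=[(10,55),(-.072,-.05),(-.02,.008),(-.005,.005),(-.008,.003),(-.006,.006),(-.007,.003),(-.006,.006)]
    r=DE(cost,b,seed=seed,maxiter=45,popsize=8,tol=1e-5,polish=False);return r.x,-r.fun
E
timeout 500 python3 - <<'E'
from fit2 import *
P,s=avg(12);p=load('wrist');D={'wrist':p}
for sd in(1,2):
    x,v=fit(P,264.9,D,seed=sd);uu,zz,vv=axes(x[0],264.9);print(x.round(4),round(v,2),'mouth',(P+x[1]*uu+x[2]*zz+x[3]*vv).round(4))
for th in(22,28,34,40): 
    x,v=fit(P,264.9,D,th=th);print(th,x[1:].round(4),round(v,2))
E
```

```text
t 21.25 F [ 0.12 -0.02 -2.78] M [-0.087  0.017  0.016] P [ 0.497  -0.0971  0.2357] w 0.11665289731051957
[ 2.71543e+01 -5.75000e-02 -1.34000e-02  1.10000e-03 -5.60000e-03
 -1.00000e-03 -6.10000e-03 -2.20000e-03] 255.55 mouth [ 0.5021 -0.0523  0.1975]
[ 3.13137e+01 -5.63000e-02 -3.50000e-03  2.00000e-04 -4.90000e-03
  1.00000e-03 -4.40000e-03 -2.20000e-03] 251.62 mouth [ 0.5013 -0.0509  0.2035]
22 [-0.0557 -0.0184  0.0011 -0.0079 -0.0012 -0.0042 -0.0009] 255.41
28 [-0.0583 -0.012   0.0021 -0.0051 -0.0021 -0.0053 -0.0008] 261.39
34 [-0.0551 -0.0012  0.0016 -0.0062 -0.0012 -0.004  -0.0015] 252.75
40 [-0.0545  0.005   0.0006 -0.0041 -0.0003 -0.0035 -0.0018] 243.43
```

```bash
timeout 550 python3 - <<'E'
from fit2 import *
import fit2
P,s=avg(6);D={c:load(c) for c in('wrist','top','side')}
for cams in(('wrist','top'),('wrist','top','side'),('wrist','side')):
    d={c:D[c] for c in cams}
    for sd in (3,):
        x,v=fit(P,264.9,d,seed=sd);uu,zz,vv=axes(x[0],264.9);M=P+x[1]*uu+x[2]*zz+x[3]*vv;print(cams,x.round(4),round(v,1),'mouth',M.round(4))
S=M+.02*zz+(x[4]+x[6])*uu
for c in('wrist','top','side'): print(c,'mouth',proj(c,M).round(),'small rim',proj(c,S).round())
x,v=fit(P,264.9,{'top':D['top']},th=29);uu,zz,vv=axes(29,264.9);print('top only',x[1:].round(4),(P+x[1]*uu+x[2]*zz+x[3]*vv).round(4))
E
```

```text
t 21.6 F [-0.39  0.05 -3.13] M [-0.118  0.013  0.007] P [ 0.497  -0.0971  0.2357] w 0.11485199563658059
('wrist', 'top') [ 4.21249e+01 -5.60000e-02  8.00000e-04  1.00000e-03 -4.80000e-03
 -3.00000e-04  6.00000e-04 -4.40000e-03] 478.4 mouth [ 0.5017 -0.0552  0.1988]
('wrist', 'top', 'side') [ 4.66555e+01 -6.22000e-02  4.70000e-03  2.80000e-03  2.90000e-03
  5.00000e-04 -1.30000e-03 -2.60000e-03] 662.6 mouth [ 0.5038 -0.0514  0.1937]
('wrist', 'side') [ 2.6991e+01 -5.4100e-02 -5.4000e-03  1.9000e-03 -6.0000e-03 -3.0000e-04
 -3.7000e-03 -1.1000e-03] 423.7 mouth [ 0.503  -0.0516  0.2063]
wrist mouth [[255. 155.]] small rim [[255. 122.]]
top mouth [[265. 204.]] small rim [[256. 203.]]
side mouth [[234. 172.]] small rim [[232. 164.]]
top only [-0.0517 -0.0134  0.0026 -0.0041 -0.0029 -0.0047 -0.0011] [ 0.503  -0.0587  0.199 ]
```

```bash
cat > sm.py <<'E'
from h import *
from scipy.optimize import least_squares
def small(P,ang,im,p,ctr0,ax0,r=.020,tol=5,zoff=.020,sel=None):
    g=cv2.GaussianBlur(cv2.cvtColor(im,cv2.COLOR_RGB2GRAY),(0,0),.8).astype(np.float32)
    e=np.array(ctr0,float);A=np.array(ax0,float);phi=np.radians(np.arange(0,360,4));k=np.linspace(-tol,tol,8*tol+1)
    if sel is not None: phi=phi[sel(np.degrees(phi))]
    pts=[]
    for a in phi:
        d=np.array([np.cos(a),np.sin(a)]);b=e+A*d;n=d/A;n/=np.linalg.norm(n);q=(b+np.outer(k,n)).astype(np.float32)
        v=cv2.remap(g,q[None,:,0],q[None,:,1],1)[0];dv=np.gradient(v)
        j=np.argmin(dv)  # bright rim inside -> darker outside
        if dv[j]<-1.: pts.append(q[j])
    pts=np.array(pts);ff=np.linspace(0,2*np.pi,720)
    def res(v):
        uu,zz,vv=axes(v[0],ang);M=P+v[1]*.01*uu+v[2]*.01*zz+v[3]*.01*vv
        q=proj('wrist',M+r*(np.outer(np.cos(ff),uu)+np.outer(np.sin(ff),vv)),p)
        c=q.mean(0);aq=np.arctan2(*(q-c).T[::-1]);ap=np.arctan2(*(pts-c).T[::-1]);o=np.argsort(aq)
        rq=np.interp(ap,aq[o],np.linalg.norm(q-c,axis=1)[o],period=2*np.pi);return np.linalg.norm(pts-c,axis=1)-rq
    best=min((least_squares(res,[t,-6.5,1.5,0],loss='soft_l1',f_scale=.6) for t in(20,35,50)),key=lambda r:r.cost)
    rr=res(best.x);J=best.jac;C=np.linalg.inv(J.T@J)*np.median(np.abs(rr))**2*2.2
    print(len(pts),'theta',best.x[0].round(1),'+-',np.sqrt(C[0,0]).round(1),'a,b,c mm',(best.x[1:]*10).round(1),'med|res|',np.median(np.abs(rr)).round(2));return best.x
E
python3 - <<'E'
from sm import *
P=np.array([.497,-.0971,.2357]);p=camera_params('wrist');im=read_camera('wrist')
for c0,a0,t in(((251,122),(36,32),5),((250,121),(36,32),4),((251,122),(37,33),4)): small(P,264.9,im,p,c0,a0,tol=t)
# medium rim (outer): lower half only, away from the small cup and handles
low=lambda d:((d>-20)&(d<150))|(d>340)
for t in(5,7): small(P,264.9,im,p,(253,142),(51.5,45),r=.029,tol=t,sel=low)
for t in(5,7): small(P,264.9,im,p,(254,155),(65,66),r=.039,tol=t,sel=low)
E
```

```text
84 theta 32.0 +- 0.7 a,b,c mm [-68.4  11.7  -1.5] med|res| 0.44
84 theta 32.1 +- 0.8 a,b,c mm [-68.4  11.8  -1.5] med|res| 0.48
83 theta 32.1 +- 0.6 a,b,c mm [-68.3  11.8  -1.5] med|res| 0.38
42 theta 26.9 +- 2.0 a,b,c mm [-62.7   0.7  -0.1] med|res| 0.29
42 theta 25.1 +- 2.8 a,b,c mm [-62.6  -0.9  -0.2] med|res| 0.34
28 theta 7.3 +- 1866.4 a,b,c mm [-48.7 -28.4   1.3] med|res| 0.77
35 theta 8.1 +- 3005.5 a,b,c mm [-45.1 -46.2   3.1] med|res| 2.86
```

The fully visible small rim gives a tilt of 32 ± 1°, and the spacing of the rim heights confirms the cups are seated. That puts the mouth about 6 mm short of the focus, so I'll make a small correction and settle.

Emit:
{"name": "drive_tool", "arguments": {"series": [[[-1, -0.001, 0, -0.005, 0], [-1, -0.003, 0, -0.01, 0], [-1, -0.004, 0, -0.015, 0], [-1, -0.004, 0, -0.015, 0], [-1, -0.004, 0, -0.015, 0], [-1, -0.004, 0, -0.015, 0], [-1, -0.004, 0, -0.015, 0], [-1, -0.004, 0, -0.015, 0]]]}}

```text
clock: 22.6
position: [0.4975, -0.0911, 0.2373]
tcp_rot: [17.5, 90.0, -77.9]
contact_force: [0.8, -1.0, -2.5]
grip_width: 0.113
```

Run:
```python
from sm import *
from rig import job
P,s=avg(4);p=camera_params('wrist');im=read_camera('wrist')
x=small(P,264.9,im,p,(251,122),(36,32),tol=5);uu,zz,vv=axes(x[0],264.9)
print('mouth',(P-.0578*uu-.0087*zz).round(4),'vel',np.abs(s['joint_vel']).max())
if 25<x[0]<37: print(job.close_job())
```

```text
t 22.8 F [ 0.08  0.17 -2.83] M [-0.102  0.038  0.015] P [ 0.4975 -0.0911  0.2373] w 0.1151100916634573
83 theta 32.0 +- 0.7 a,b,c mm [-68.4  11.5  -1.5] med|res| 0.44
mouth [ 0.5015 -0.0469  0.1993] vel 0.10623284502230855
the job is handed in; nothing more can be done
None
```

I nested the three cups on the bench, lifted the nest by the large cup's handle and presented it to the camera. I handed the job in at about 23 s, with the gripper holding it still at 120 N. The tool can't tilt, so I held the handle at 20 N and moved the arm briskly up and down until the nest swung over about the pads. I then tightened the grip.

**Last checks:**
- **Position:** the mouth is at about (0.5015, −0.047, 0.199), against my focus estimate of (0.501, −0.047, 0.200). The wrist and fixed cameras differ by about 4 mm in y, so the true error could be a few mm.
- **Tilt:** 32 ± 1° from the small cup's rim, the clearest measurement. The wrist rim fits before and after the carry gave 27–31°, and the side view before it gave 30°.
- **Seating:** the spacing between the fitted small and medium rims is about 11 mm, against 10 mm nominal. The fitted large-rim position agrees, so all three cups appear fully seated.

**Checks that disagreed:**
- Fits that combined the low-resolution top picture gave tilts of 42–48°, and one side-only fit gave 20°. I set these aside because the gripper and other clutter spoil the rim edges in those views.
- The wrist moment readings were too noisy to settle the tilt.
- I had used all 12 picture views before the carry, so the final pose was checked by numbers only.
- I did not touch the other objects, as far as I could tell, but I did not re-check their positions at the end.

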